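# Sweep stray stones into the collecting pan

## Task

Sweep the three stones left over from sieving across the bench with your fingertips and into the collecting pan through its open side, until every stone lies wholly inside the pan. Only push them along the bench, never pick one up, and leave the crucible, the brass weight, the jar and the other lab things standing where they are.

Things in the scene. Friction and masses are not known exactly. Their poses are not given: they have to be found in the camera images.
- pan: Steel pan fixed to the bench, 206 mm (its x) by 133 mm (its y). Walls 30 mm high, 3 mm thick at -x, +x and +y; the -y side is open, 200 mm wide inside, no lip: the foil-thin floor is level with the bench. Origin: centre of the floor, at bench height; open edge 66 mm from it towards -y, end wall 63 mm towards +y. Turned up to 0.3 rad, open side roughly to world -y (the robot's right).
- stone_a_mid (a point): The middle of a sandy yellow piece of crushed rock: a rough, rigid, roundish lump about 39 x 35 mm across and 24 mm high with a flat underside, about 45 g, lying loose on the bench. This point is on its upright axis, 11 mm above the underside (so 11 mm above the bench). It slides when pushed low down.
- stone_b_mid (a point): The middle of a red-brown piece of crushed rock: a rough, rigid, roundish lump about 39 x 35 mm across and 24 mm high with a flat underside, about 45 g, lying loose on the bench. This point is on its upright axis, 11 mm above the underside (so 11 mm above the bench). It slides when pushed low down.
- stone_c_mid (a point): The middle of a pale grey piece of crushed rock: a rough, rigid, roundish lump about 39 x 35 mm across and 24 mm high with a flat underside, about 45 g, lying loose on the bench. This point is on its upright axis, 11 mm above the underside (so 11 mm above the bench). It slides when pushed low down.
- crucible: White porcelain crucible, an open cup 40 mm across the rim and 36 mm high, loose, upright. To be left alone. Origin: centre of its underside.
- weight: Brass knob weight, 32 mm across and 51 mm high, loose, upright. To be left alone. Origin: centre of its underside.
- sample_jar: Small amber jar with a blue cap, 38 mm across and 45 mm high, loose, upright. To be left alone. Origin: centre of its underside.
- wash_bottle: White bottle with a red cap, 66 mm across and 170 mm high, loose, upright, to the left near the robot. To be left alone. Origin: centre of its underside.
- spatula: Spatula with a black handle, 180 mm long, lying on the bench to the right. To be left alone. Origin: under the middle of it; it lies along its x.
- brush: Flat brush with a wooden handle, 170 mm long, lying on the bench to the right near the robot. To be left alone. Origin: under the middle of it; it lies along its x.

How it is judged:
At the end, for the whole second after the job is handed in: Each stone lies at rest on the floor between the pan's walls, its middle at least 15 mm in from the open edge (y of stone_a_mid in the frame of pan between -0.0515 and 0.0635 m and x of stone_a_mid in the frame of pan between -0.1 and 0.1 m and height (world z) of each of stone_a_mid, stone_b_mid, stone_c_mid below 0.025 m and linear speed of each of stone_a, stone_b, stone_c below 0.02 m/s and y of stone_b_mid in the frame of pan between -0.0515 and 0.0635 m and x of stone_b_mid in the frame of pan between -0.1 and 0.1 m and y of stone_c_mid in the frame of pan between -0.0515 and 0.0635 m and x of stone_c_mid in the frame of pan between -0.1 and 0.1 m); the robot touches nothing.
It fails at once if a stone is lifted off the bench (its middle more than 40 mm up) instead of being slid (height (world z) of any of stone_a_mid, stone_b_mid, stone_c_mid above 0.04 m).
It fails at once if the crucible, weight, jar or wash bottle is shifted by more than 20 mm or tipped (distance of any of crucible, weight, sample_jar, wash_bottle from where it was at the start of the episode above 0.02 m or angle between any of crucible, weight, sample_jar, wash_bottle's own z axis and vertical above 0.25 rad).
It fails at once if the spatula or brush is shifted by more than 20 mm (distance of any of spatula, brush from where it was at the start of the episode above 0.02 m).
It also fails if it takes over 67 s, if anything falls off the work surface, if the arm or the gripper's body presses on something with over 40 N, if the wrist force passes 120 N, or if a joint passes its speed limit or range.

## Robot

A 6-joint arm with a two-finger parallel gripper is mounted at the origin on the work surface. World frame = base frame: x ahead of the robot, y to its left, z up, the work surface at z = 0. Lengths are in m, angles in rad, forces in N, time in s.
With the tool pointing down it reaches from about 0.25 to 0.775 m from the base axis. Payload 4 kg.
Tool frame: the origin (TCP) lies at the centre of the arm's flange, where the gripper is bolted on; the fingertips stand ahead of it and the grasp point (between the pads) lies 180 mm ahead of it (robot.tcp_to_tips is the z of the fingertips in the tool frame, in m); z points along the fingers, y is the direction in which the jaws open and shut (so a half turn about z gives the same grasp; the last joint's range is limited). The gripper opens to 94 mm and grips with 3 to 60 N. Pads are 16 mm wide; open, the fingers measure 119 mm over their backs; the gripper's body (75 mm by 177 mm) begins 78 mm behind the grasp point.
Start: joints at [1.167, 0.087, 1.371, -0, 1.684, -0.103], TCP at [0.163, 0.525, 0.405] pointing down, gripper open.
Joint ranges: [-3.1, 3.1], [-0.76, 2.03], [0.27, 2.55], [-1.08, 4.22], [0.17, 2.65], [-2.57, 2.57]. Speed limits (rad/s): [2.79, 2.79, 3.14, 3.14, 3.14, 3.14].

## Interface

Orientations are given as [roll, pitch, yaw] about the fixed x, y, z axes, in that order (R = Rz(yaw) Ry(pitch) Rx(roll)).
In Python, from bench import robot gives the robot as it stands.
- The arm moves only by the tool move_arm, never from a script. Its argument "increments" is a list that holds one entry, the list of rows, each a list of 7 numbers: the opening, from 0 (shut) to 1 (fully open), then the shift along the tool's x, y, z as a fraction of full scale, then the turn, a rotation vector about the tool's x, y, z as a fraction of full scale. In form: [[[jaw, dx, dy, dz, rx, ry, rz], ...]]. A call has 1 to 8 rows; each row is the pose to reach, as a shift and turn from the pose commanded when the call began, along the tool's axes at that moment; what a row does not reach only later rows make up. Full scale, the value 1, is 0.1 m for a shift and pi/2 rad for a turn. A row lasts 1/12 s, in which the tool goes at most 41.7 mm and 7.16 degrees, less where a joint would pass 70% of its speed; a pose out of reach is approached as far as the arm can. A call with a number of a shift or a turn outside -1 to 1 is refused whole. A call with a gripper value outside its range is refused whole. The fingers move at their own pace and stop on an object; the grip force is fixed at half the most. Time passes only in rows, so rows that repeat a pose let the fingers close. It gives the time, the measured TCP pose, the force and the opening at its end, in the units of the state.
- robot.get_obs(): the state, without advancing time (a new reading comes with each control period).
- robot.snapshot(name): name is "scene" or "top" or "wrist"; returns (picture, depth): 400x640x3 uint8, red, green, blue; 400x640 float32, m along the optical axis (not along the pixel's ray), 0 where there is no reading.
- robot.camera_params(name): a dict with "mtx" (3x3 intrinsics, pixels), "R" (3x3) and "t" (3): a world point X has camera coordinates R X + t. Camera axes: x right, y down, z forward; pixel columns grow to the right and rows downward; lengths in m; the calibration is good to about 2 mm. A picture is of the moment at which its call begins: read the wrist's pose just before it. camera_params takes no time and is no camera call; for the wrist camera it gives the pose at the moment of the call.
- robot.close_job(): hands the job in, once; it reports no verdict.
The state is a dict: "time": time; "joint_positions": joint angles; "qvel": joint speeds; "joint_torque": joint torques, N m; "tool_pos": TCP position; "ee_rot": TCP orientation; "wrist_force": force on the tool from outside, world axes, zero at the start; "wrist_torque": the same for the moment, N m; "width": finger opening in m.
Only numpy, scipy, OpenCV 4.12 (cv2) and the standard library are available. Lean on these libraries where they do the work, as an engineer would, in place of code of your own. Each camera call takes 0.05 s, during which the arm holds its last target.

## Working session

There is one attempt and no reset: what is moved stays moved. The work goes in short steps, Python scripts to look and compute and a tool call to move; the robot and the scene stay as the last step left them, time stands still between calls to the robot, and variables do not carry over. Pictures are saved under pics/ and viewed, and the job is handed in when it is done.

Besides the shell and the picture viewer there is one more tool, called after "Call:" as a command line: name --argument value ..., lists and objects as JSON in quotes. move_arm: Moves the arm, as the interface text tells. Its arguments: {"type":"object","properties":{"increments":{"type":"array","items":{"type":"array","items":{"type":"array","items":{"type":"number","minimum":-1,"maximum":1}}}}},"required":["increments"]}

```bash
mkdir -p pics; ls; python3 - <<'E'
from bench import robot
import cv2,numpy as np
o=robot.get_obs();print(o, robot.tcp_to_tips)
for n in("top","scene"):
    p,d=robot.snapshot(n);cv2.imwrite(f"pics/{n}0.png",p[:,:,::-1]);np.savez(f"{n}0.npz",p=p,d=d,**robot.camera_params(n))
    print(robot.camera_params(n))
E
```

```text
pics
{'time': 0.0, 'joint_positions': array([ 1.16686688e+00,  8.79581027e-02,  1.37227519e+00, -1.39606031e-05,
        1.68358634e+00, -1.03109555e-01]), 'qvel': array([ 0.0003428 ,  0.00153151, -0.00170262, -0.00084172,  0.00038227,
        0.00043604]), 'joint_torque': array([-5.80701908e-04, -3.40179527e+01, -3.02430689e+01,  7.18572945e-02,
        3.28462792e-02, -1.36943545e-04]), 'tool_pos': array([0.1629328 , 0.52519161, 0.40349137]), 'ee_rot': array([-3.13937607e+00, -2.15414404e-04,  2.84077097e+00]), 'wrist_force': array([-0.08071624,  0.6544883 , -0.7180262 ]), 'wrist_torque': array([-0.07045772, -0.01774842,  0.0553569 ]), 'width': 0.09406565135413288} 0.1992
{'mtx': array([[417.85208345,   0.        , 322.05272882],
       [  0.        , 417.85208345, 200.90695845],
       [  0.        ,   0.        ,   1.        ]]), 'R': array([[ 0.00990941, -0.99988378,  0.01158573],
       [-0.99884843, -0.01044174, -0.04682708],
       [ 0.04694261, -0.01110836, -0.99883582]]), 't': array([0.0029725 , 0.57680731, 1.4314096 ])}
{'mtx': array([[386.02520824,   0.        , 321.31935452],
       [  0.        , 386.02520824, 201.97097719],
       [  0.        ,   0.        ,   1.        ]]), 'R': array([[ 0.580854  ,  0.8138405 , -0.01650055],
       [ 0.63361768, -0.46476512, -0.61848364],
       [-0.51101592,  0.34879366, -0.78562441]]), 't': array([-0.33549091, -0.34543185,  1.40885548])}
```

View pics/top0.png

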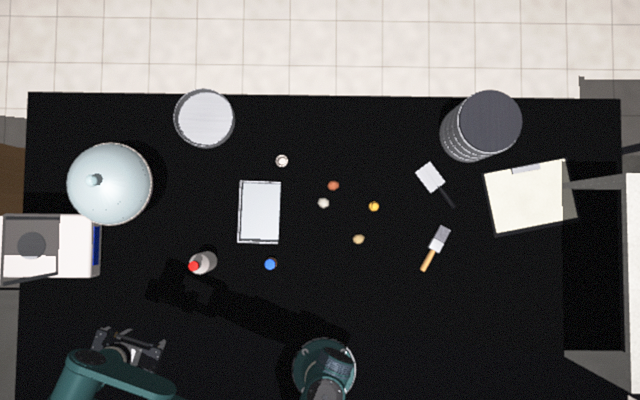

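View pics/scene0.png

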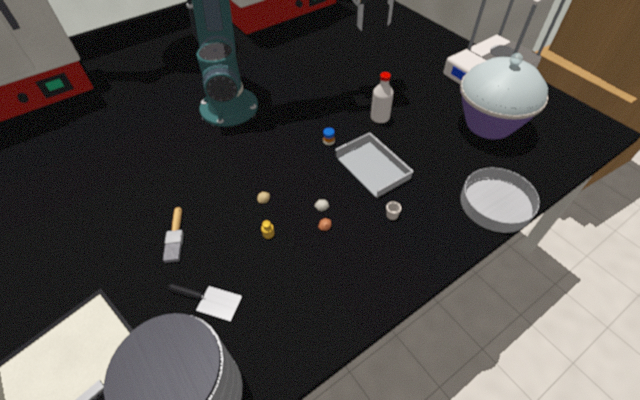

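The top view shows the pan at about (259,212), open to the right (-y). The red stone is at (333,185), grey at (323,203) and sandy at (359,239). The weight is at (374,206), crucible at (282,160) and jar at (270,264). Next I'll measure these.

```bash
cat > h.py <<'E'
import cv2,numpy as np
def ray(c,uv,z):
    R,t,K=c["R"],c["t"],c["mtx"]
    d=R.T@np.linalg.inv(K)@np.array([uv[0],uv[1],1.]);o=-R.T@t
    return o+d*(z-o[2])/d[2]
def blobs(p,box,th=60):
    x0,y0,x1,y1=box
    g=p[y0:y1,x0:x1].max(2);m=(g>th).astype(np.uint8)
    return m,cv2.findContours(m,cv2.RETR_EXTERNAL,cv2.CHAIN_APPROX_NONE,offset=(x0,y0))[0]
E
python3 - <<'E'
from h import *
c=np.load("top0.npz");p=c["p"]
m,cs=blobs(p,(225,145,465,285))
for k in cs:
    if cv2.contourArea(k)<15: continue
    M=cv2.moments(k);u=(M['m10']/M['m00'],M['m01']/M['m00'])
    print(np.round(u,1),cv2.contourArea(k),cv2.boundingRect(k),p[int(u[1]),int(u[0])],np.round(ray(c,u,.012),3),np.round(ray(c,u,.04),3))
    if cv2.contourArea(k)>1000:
        r=cv2.minAreaRect(k);b=cv2.boxPoints(r);print(r,[np.round(ray(c,q,.03),3) for q in b],[np.round(ray(c,q,.0),3) for q in b])
cv2.imwrite("pics/crop.png",cv2.resize(p[145:285,225:465,::-1],None,fx=3.3,fy=3.3,interpolation=cv2.INTER_NEAREST))
E
```

```text
[270.  263.7] 112.5 (264, 258, 13, 13) [102 166 248] [0.359 0.185 0.012] [0.362 0.182 0.04 ]
[358.1 238.6] 84.5 (352, 234, 13, 10) [233 208 159] [ 0.448 -0.117  0.012] [ 0.449 -0.114  0.04 ]
[435.5 245.2] 458.5 (420, 225, 31, 47) [239 238 242] [ 0.428 -0.385  0.012] [ 0.429 -0.377  0.04 ]
[373.2 206. ] 81.0 (368, 201, 11, 11) [255 236 118] [ 0.561 -0.169  0.012] [ 0.56  -0.165  0.04 ]
[322.9 202.6] 88.0 (317, 198, 12, 11) [233 229 222] [0.571 0.006 0.012] [0.57  0.006 0.04 ]
[332.7 185.2] 79.0 (327, 181, 12, 10) [227 144 108] [ 0.632 -0.028  0.012] [ 0.629 -0.027  0.04 ]
[258.6 211.8] 2591.0 (236, 180, 45, 65) [232 235 239] [0.537 0.228 0.012] [0.536 0.224 0.04 ]
((258.4927978515625, 211.67971801757812), (42.68586730957031, 63.749027252197266), 2.2906100749969482) [array([0.431, 0.3  , 0.03 ]), array([0.648, 0.296, 0.03 ]), array([0.644, 0.15 , 0.03 ]), array([0.427, 0.155, 0.03 ])] [array([0.429, 0.306, 0.   ]), array([0.651, 0.301, 0.   ]), array([0.647, 0.153, 0.   ]), array([0.425, 0.158, 0.   ])]
[429.8 176.9] 516.5 (415, 161, 31, 33) [227 227 231] [ 0.664 -0.366  0.012] [ 0.661 -0.358  0.04 ]
[281.3 160.4] 122.0 (275, 154, 14, 14) [254 251 247] [0.716 0.152 0.012] [0.712 0.149 0.04 ]
[455.3 151.6] 250.5 (442, 145, 23, 17) [94 95 99] [ 0.754 -0.455  0.012] [ 0.75  -0.446  0.04 ]
```

View pics/crop.png

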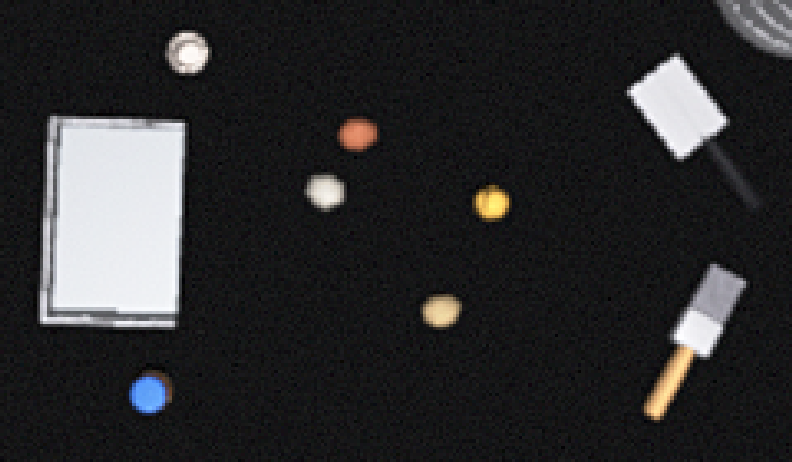

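Positions are good enough to start. I'll push with the jaws about 22 mm apart and the jaw direction across the push, so each stone sits in the notch between the two fingertips. First I'll move over, turning the wrist on the way.

Call:
move_arm --increments '[[[0.24, -1, -0.75, -0.4, 0, 0, 0.63], [0.24, -1, -0.75, -0.4, 0, 0, 0.63], [0.24, -1, -0.75, -0.4, 0, 0, 0.63], [0.24, -1, -0.75, -0.4, 0, 0, 0.63], [0.24, -1, -0.75, -0.4, 0, 0, 0.63], [0.24, -1, -0.75, -0.4, 0, 0, 0.63], [0.24, -1, -0.75, -0.4, 0, 0, 0.63], [0.24, -1, -0.75, -0.4, 0, 0, 0.63]]]'

```text
time: 0.77
tool_pos: [0.2364, 0.4238, 0.4442]
ee_rot: [-3.141, 0.0, 1.845]
wrist_force: [0.5, -0.0, -0.3]
width: 0.0446
```

Call:
move_arm --increments '[[[0.24, -1, 0.8, 0, 0, 0, 0.175], [0.24, -1, 0.8, 0, 0, 0, 0.175], [0.24, -1, 0.8, 0, 0, 0, 0.175], [0.24, -1, 0.8, 0, 0, 0, 0.175]]]'

```text
time: 1.1
tool_pos: [0.3448, 0.3469, 0.4437]
ee_rot: [3.14, 0.003, 1.568]
wrist_force: [-0.0, -0.6, -1.2]
width: 0.0225
```

Call:
move_arm --increments '[[[0.24, -1, 0.8, 0, 0, 0, 0], [0.24, -1, 0.8, 0, 0, 0, 0], [0.24, -1, 0.8, 0, 0, 0, 0], [0.24, -1, 0.8, 0, 0, 0, 0]]]'

```text
time: 1.43
tool_pos: [0.4242, 0.2466, 0.4438]
ee_rot: [3.141, 0.003, 1.569]
wrist_force: [-0.3, 0.4, -0.3]
width: 0.0227
```

Call:
move_arm --increments '[[[0.24, -1, 0.7, 0, 0, 0, 0], [0.24, -1, 0.7, 0, 0, 0, 0], [0.24, -1, 0.7, 0, 0, 0, 0], [0.24, -1, 0.7, 0, 0, 0, 0]]]'

```text
time: 1.77
tool_pos: [0.4944, 0.1471, 0.4434]
ee_rot: [-3.141, 0.003, 1.57]
wrist_force: [-1.0, -0.2, -0.4]
width: 0.0226
```

Call:
move_arm --increments '[[[0.24, -1, 0.6, 0, 0, 0, 0], [0.24, -1, 0.6, 0, 0, 0, 0], [0.24, -1, 0.6, 0, 0, 0, 0], [0.24, -1, 0.6, 0, 0, 0, 0]]]'

```text
time: 2.1
tool_pos: [0.5543, 0.0482, 0.4431]
ee_rot: [-3.14, 0.002, 1.571]
wrist_force: [-0.6, 0.9, -0.1]
width: 0.0226
```

```bash
python3 - <<'E'
from h import *
from bench import robot
c=robot.camera_params("wrist");p,d=robot.snapshot("wrist");print(robot.get_obs()["tool_pos"])
cv2.imwrite("pics/w1.png",p[:,:,::-1]);np.savez("w1.npz",p=p,d=d,**c)
for k in blobs(p,(0,0,640,400),90)[1]:
    if cv2.contourArea(k)<200: continue
    M=cv2.moments(k);u=(M['m10']/M['m00'],M['m01']/M['m00'])
    print(np.round(u),cv2.contourArea(k),cv2.boundingRect(k),np.round(ray(c,u,.012),3))
E
```

```text
[0.5532873  0.05018625 0.44339228]
[179. 363.] 432.0 (131, 359, 95, 9) [ 0.322 -0.285  0.012]
[442. 360.] 267.0 (425, 353, 35, 15) [ 0.782 -0.277  0.012]
[358. 353.] 451.0 (342, 324, 45, 44) [ 0.635 -0.263  0.012]
[281. 358.] 750.5 (225, 324, 120, 44) [ 0.501 -0.273  0.012]
[137. 311.] 1006.0 (104, 301, 64, 20) [ 0.265 -0.179  0.012]
[ 47. 316.] 6687.5 (0, 256, 102, 112) [ 0.113 -0.189  0.012]
[346. 255.] 937.5 (332, 224, 29, 68) [ 0.608 -0.078  0.012]
[278. 255.] 945.0 (264, 223, 28, 69) [ 0.502 -0.078  0.012]
[363. 223.] 362.0 (353, 212, 22, 24) [ 0.633 -0.025  0.012]
[324. 203.] 395.0 (313, 190, 22, 26) [0.573 0.008 0.012]
[434.  99.] 900.0 (415, 83, 38, 33) [0.721 0.154 0.012]
[163.  71.] 1114.5 (141, 54, 44, 36) [0.355 0.189 0.012]
[605. 206.] 19734.0 (538, 0, 102, 368) [0.993 0.003 0.012]
[305.  47.] 14966.0 (223, 0, 165, 97) [0.545 0.219 0.012]
[216.  45.] 495.0 (211, 0, 12, 93) [0.43  0.221 0.012]
```

View pics/w1.png

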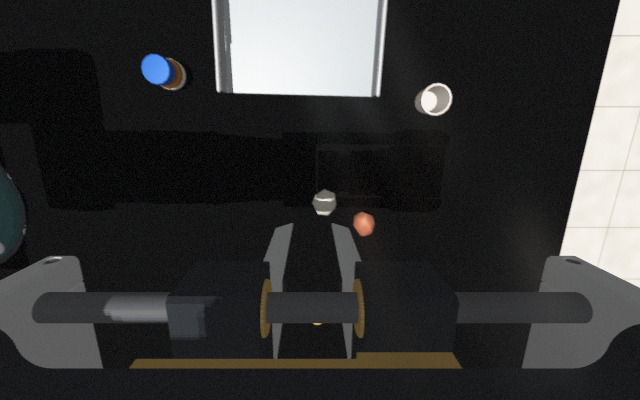

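The wrist view agrees: grey at (324,203) gives (0.573,0.008), red at (363,223) gives (0.633,-0.025), and the pan mouth is at row 95. I'll go behind grey and descend.

Call:
move_arm --increments '[[[0.24, -1, 0.2, 0, 0, 0, 0], [0.24, -1, 0.2, 0, 0, 0, 0], [0.24, -1, 0.2, 0.3, 0, 0, 0], [0.24, -1, 0.2, 0.7, 0, 0, 0], [0.24, -1, 0.2, 1, 0, 0, 0], [0.24, -1, 0.2, 1, 0, 0, 0]]]'

```text
time: 2.65
tool_pos: [0.5708, -0.0466, 0.3363]
ee_rot: [-3.126, -0.004, 1.578]
wrist_force: [-1.4, 1.0, -1.9]
width: 0.0221
```

Call:
move_arm --increments '[[[0.24, 0, 0, 0.4, 0, 0, 0], [0.24, 0, 0, 0.8, 0, 0, 0], [0.24, 0, 0, 1, 0, 0, 0], [0.24, 0, 0, 1, 0, 0, 0]]]'

```text
time: 2.98
tool_pos: [0.5713, -0.0464, 0.2405]
ee_rot: [-3.132, -0.003, 1.578]
wrist_force: [-0.2, 0.8, 0.7]
width: 0.0227
```

Call:
move_arm --increments '[[[0.24, 0, 0, 0.2, 0, 0, 0], [0.24, 0, 0, 0.32, 0, 0, 0], [0.24, 0, 0, 0.32, 0, 0, 0], [0.24, 0, 0, 0.32, 0, 0, 0]]]'

```text
time: 3.32
tool_pos: [0.5734, -0.048, 0.2141]
ee_rot: [3.14, -0.0, 1.577]
wrist_force: [-0.7, -0.4, 0.5]
width: 0.0226
```

```bash
python3 - <<'E'
from h import *
from bench import robot
c=robot.camera_params("wrist");p,d=robot.snapshot("wrist");o=robot.get_obs();print(o["tool_pos"],o["ee_rot"])
cv2.imwrite("pics/w2.png",p[:,:,::-1])
E
```

```text
[ 0.5736613  -0.04822389  0.21462025] [3.13901478e+00 2.04494089e-04 1.57690749e+00]
```

View pics/w2.png

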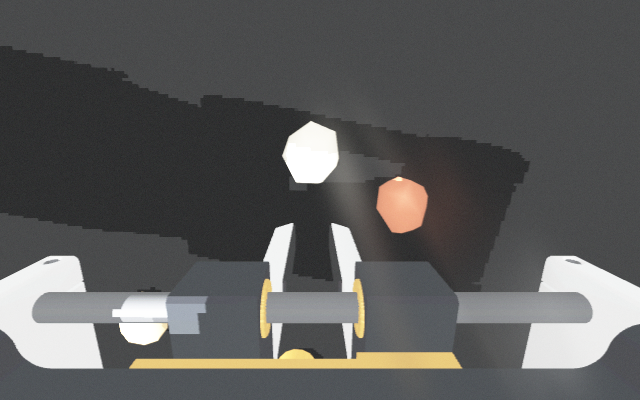

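Grey is ahead of the fingers at (311,153) and red is clear to the right at (402,205). I'll lower a further 8 mm, then push grey.

Call:
move_arm --increments '[[[0.24, 0, 0, 0.08, 0, 0, 0], [0.24, 0, 0, 0.08, 0, 0, 0], [0.24, 0.1, -0.01, 0.08, 0, 0, 0], [0.24, 0.2, -0.02, 0.08, 0, 0, 0], [0.24, 0.3, -0.03, 0.08, 0, 0, 0], [0.24, 0.4, -0.05, 0.08, 0, 0, 0], [0.24, 0.5, -0.07, 0.08, 0, 0, 0], [0.24, 0.6, -0.08, 0.08, 0, 0, 0]]]'

```text
time: 4.03
tool_pos: [0.5643, 0.0126, 0.2048]
ee_rot: [-3.142, 0.0, 1.577]
wrist_force: [0.7, -0.8, 0.7]
width: 0.0233
```

Call:
move_arm --increments '[[[0.24, 0.1, -0.01, 0, 0, 0, 0], [0.24, 0.22, -0.02, 0, 0, 0, 0], [0.24, 0.34, -0.04, 0, 0, 0, 0], [0.24, 0.46, -0.05, 0, 0, 0, 0], [0.24, 0.58, -0.07, 0, 0, 0, 0], [0.24, 0.7, -0.08, 0, 0, 0, 0], [0.24, 0.8, -0.1, 0, 0, 0, 0], [0.24, 0.88, -0.11, 0, 0, 0, 0]]]'

```text
time: 4.7
tool_pos: [0.5529, 0.1006, 0.2047]
ee_rot: [-3.141, -0.0, 1.577]
wrist_force: [-0.2, -0.5, 0.6]
width: 0.0224
```

```bash
python3 - <<'E'
from h import *
from bench import robot
c=robot.camera_params("wrist");p,d=robot.snapshot("wrist");o=robot.get_obs();print(o["tool_pos"],o["ee_rot"],o["wrist_force"])
cv2.imwrite("pics/w3.png",p[:,:,::-1])
E
```

```text
[0.55275387 0.10154554 0.20464932] [-3.14132433e+00 -1.38285498e-03  1.57781389e+00] [ 0.53475351  1.70118632 -1.00977147]
```

View pics/w3.png

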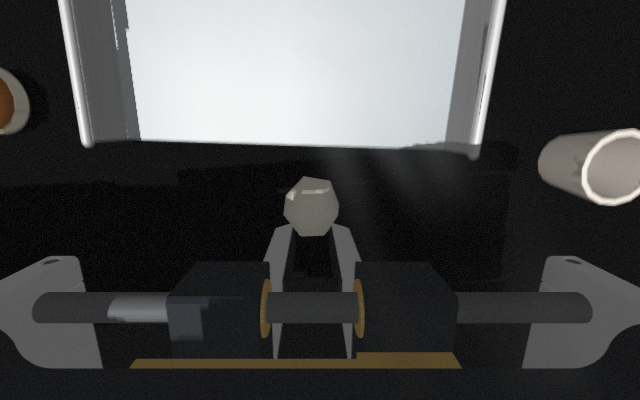

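Grey sits in the notch at (311,207) and the pan mouth is clear ahead at row 148. I'll keep pushing, slow down at the end, then back off and lift.

Call:
move_arm --increments '[[[0.24, 0.1, -0.01, 0, 0, 0, 0], [0.24, 0.22, -0.02, 0, 0, 0, 0], [0.24, 0.34, -0.04, 0, 0, 0, 0], [0.24, 0.46, -0.05, 0, 0, 0, 0], [0.24, 0.58, -0.07, 0, 0, 0, 0], [0.24, 0.7, -0.08, 0, 0, 0, 0], [0.24, 0.8, -0.1, 0, 0, 0, 0], [0.24, 0.86, -0.1, 0, 0, 0, 0]]]'

```text
time: 5.42
tool_pos: [0.5423, 0.1868, 0.2046]
ee_rot: [-3.141, -0.0, 1.578]
wrist_force: [0.5, -0.8, 0.6]
width: 0.0227
```

Call:
move_arm --increments '[[[0.24, 0.04, 0, 0, 0, 0, 0], [0.24, 0.04, 0, 0, 0, 0, 0], [0.24, -0.1, 0, 0, 0, 0, 0], [0.24, -0.3, 0, -0.2, 0, 0, 0], [0.24, -0.6, 0, -0.5, 0, 0, 0], [0.24, -0.9, 0, -0.8, 0, 0, 0], [0.24, -1, 0, -1, 0, 0, 0], [0.24, -1, 0, -1, 0, 0, 0]]]'

```text
time: 6.08
tool_pos: [0.5446, 0.0814, 0.3108]
ee_rot: [3.131, 0.001, 1.571]
wrist_force: [0.9, -0.1, 0.3]
width: 0.0228
```

```bash
cat > look.py <<'E'
from h import *
from bench import robot
import sys
n=sys.argv[1]
c=robot.camera_params("wrist");p,d=robot.snapshot("wrist");o=robot.get_obs();print(o["tool_pos"],o["ee_rot"],o["wrist_force"],o["time"])
cv2.imwrite(f"pics/w{n}.png",p[:,:,::-1]);np.savez(f"w{n}.npz",p=p,d=d,**c)
for k in blobs(p,(0,0,640,400),90)[1]:
    if not 150<cv2.contourArea(k)<8000: continue
    M=cv2.moments(k);u=(M['m10']/M['m00'],M['m01']/M['m00'])
    print(np.round(u),cv2.contourArea(k),p[int(u[1]),int(u[0])],np.round(ray(c,u,.012),3))
E
python3 look.py 4
```

```text
[0.54401227 0.08278125 0.30790573] [ 3.13480722e+00 -1.00257759e-04  1.57235644e+00] [ 0.3868945  -0.3269169  -0.59820583] 6.1333
[441. 360.] 378.0 [94 77 46] [ 0.702 -0.117  0.012]
[275. 359.] 2315.0 [93 77 45] [ 0.506 -0.114  0.012]
[137. 310.] 987.5 [118 121 121] [ 0.354 -0.047  0.012]
[587. 311.] 6514.5 [54 55 56] [ 0.862 -0.051  0.012]
[ 47. 316.] 6705.5 [53 57 56] [ 0.253 -0.053  0.012]
[348. 265.] 1143.5 [ 99  99 100] [0.588 0.008 0.012]
[275. 265.] 1165.5 [ 99 101 101] [0.51  0.008 0.012]
[495. 127.] 2139.0 [186 177 167] [0.724 0.152 0.012]
[122.  90.] 585.5 [84 55 26] [0.375 0.184 0.012]
[80. 83.] 1560.0 [ 74 134 232] [0.339 0.19  0.012]
[176.  56.] 874.0 [236 236 237] [0.428 0.213 0.012]
```

View pics/w4.png

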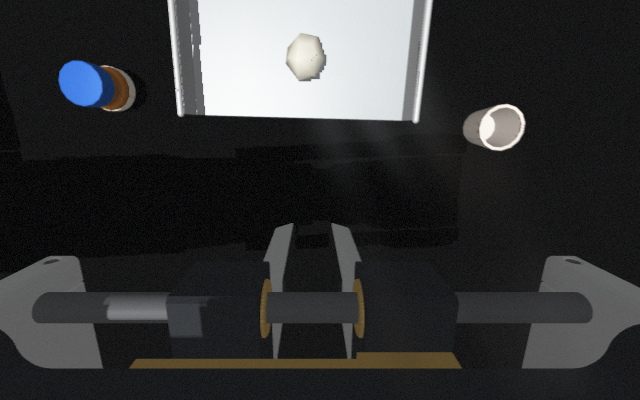

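Grey is well inside the pan at (306,57). On to red, starting behind (0.633,-0.026).

Call:
move_arm --increments '[[[0.24, -1, 0.92, 0, 0, 0, 0], [0.24, -1, 0.92, 0, 0, 0, 0], [0.24, -1, 0.92, 0, 0, 0, 0], [0.24, -1, 0.92, 0, 0, 0, 0], [0.24, -1, 0.92, 0, 0, 0, 0]]]'

```text
time: 6.55
tool_pos: [0.6367, -0.0166, 0.3015]
ee_rot: [-3.138, -0.0, 1.573]
wrist_force: [-0.5, 0.5, 0.5]
width: 0.0222
```

Call:
move_arm --increments '[[[0.24, -0.64, 0, 0, 0, 0, 0], [0.24, -0.64, 0, 0, 0, 0, 0], [0.24, -0.64, 0, 0.3, 0, 0, 0], [0.24, -0.64, 0, 0.6, 0, 0, 0], [0.24, -0.64, 0, 0.8, 0, 0, 0], [0.24, -0.64, 0, 0.8, 0, 0, 0], [0.24, -0.64, 0, 0.8, 0, 0, 0]]]'

```text
time: 7.13
tool_pos: [0.6348, -0.0766, 0.2224]
ee_rot: [-3.136, -0.002, 1.578]
wrist_force: [1.0, 0.5, 1.7]
width: 0.0226
```

```bash
python3 look.py 5
```

```text
[ 0.63573928 -0.07696959  0.22470618] [-3.14071043e+00 -7.74346670e-04  1.57768354e+00] [ 1.14975282 -0.91846488  0.61367959] 7.1833
[325. 165.] 3393.5 [255 255 252] [ 0.643 -0.03   0.012]
```

View pics/w5.png

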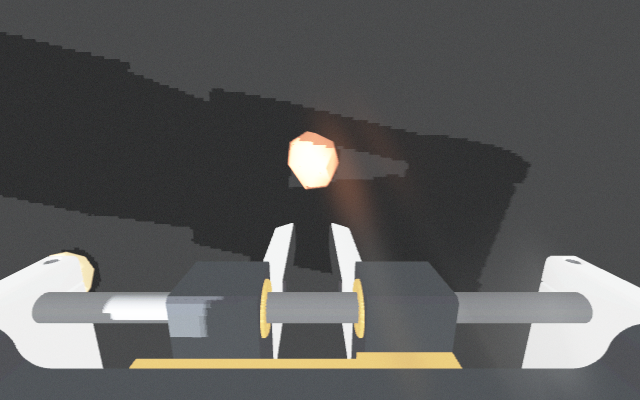

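Red is centred ahead at (313,160). I'll lower and push.

Call:
move_arm --increments '[[[0.24, 0, 0, 0.18, 0, 0, 0], [0.24, 0, 0, 0.19, 0, 0, 0], [0.24, 0.1, -0.01, 0.19, 0, 0, 0], [0.24, 0.2, -0.03, 0.19, 0, 0, 0], [0.24, 0.3, -0.04, 0.19, 0, 0, 0], [0.24, 0.4, -0.06, 0.19, 0, 0, 0], [0.24, 0.5, -0.07, 0.19, 0, 0, 0], [0.24, 0.6, -0.08, 0.19, 0, 0, 0]]]'

```text
time: 7.85
tool_pos: [0.6279, -0.0171, 0.2066]
ee_rot: [3.14, 0.001, 1.577]
wrist_force: [-0.5, -0.6, 1.6]
width: 0.0227
```

Call:
move_arm --increments '[[[0.24, 0.12, -0.02, 0, 0, 0, 0], [0.24, 0.24, -0.03, 0, 0, 0, 0], [0.24, 0.36, -0.05, 0, 0, 0, 0], [0.24, 0.48, -0.07, 0, 0, 0, 0], [0.24, 0.6, -0.08, 0, 0, 0, 0], [0.24, 0.72, -0.1, 0, 0, 0, 0], [0.24, 0.84, -0.12, 0, 0, 0, 0], [0.24, 0.95, -0.13, 0, 0, 0, 0]]]'

```text
time: 8.52
tool_pos: [0.614, 0.0779, 0.2058]
ee_rot: [-3.142, 0.0, 1.577]
wrist_force: [0.1, -1.8, 2.1]
width: 0.023
```

```bash
python3 look.py 6
```

```text
[0.61381038 0.07967294 0.20571528] [-3.14131721e+00 -1.97253599e-03  1.57808509e+00] [0.07679019 0.30921575 1.38488813] 8.5667
[165. 363.] 193.5 [86 71 42] [ 0.507 -0.021  0.012]
[319. 352.] 714.0 [28 28 26] [ 0.621 -0.01   0.012]
[137. 311.] 1009.5 [117 118 120] [0.493 0.024 0.012]
[594. 305.] 5307.0 [91 91 91] [0.812 0.03  0.012]
[ 47. 316.] 6687.0 [51 53 55] [0.429 0.019 0.012]
[311. 232.] 3788.5 [96 63 49] [0.614 0.083 0.012]
[501. 119.] 6140.0 [166 159 150] [0.726 0.154 0.012]
```

View pics/w6.png

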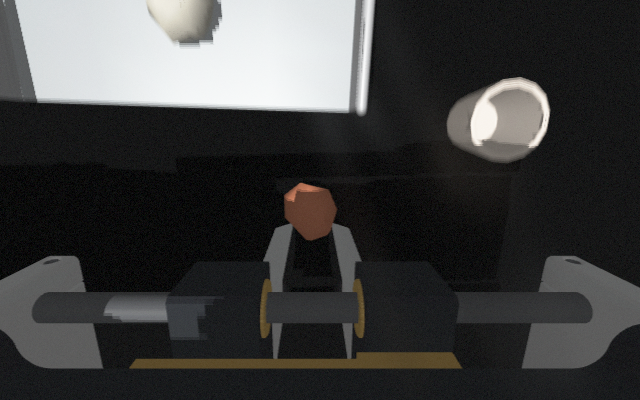

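Red is held at (311,210), with the pan's +x wall at column 360 clear to the right. I'll push on in.

Call:
move_arm --increments '[[[0.24, 0.12, -0.02, 0, 0, 0, 0], [0.24, 0.24, -0.04, 0, 0, 0, 0], [0.24, 0.36, -0.06, 0, 0, 0, 0], [0.24, 0.48, -0.08, 0, 0, 0, 0], [0.24, 0.6, -0.1, 0, 0, 0, 0], [0.24, 0.72, -0.12, 0, 0, 0, 0], [0.24, 0.84, -0.14, 0, 0, 0, 0], [0.24, 0.94, -0.16, 0, 0, 0, 0]]]'

```text
time: 9.23
tool_pos: [0.5974, 0.1721, 0.2055]
ee_rot: [-3.141, -0.001, 1.577]
wrist_force: [0.2, -0.5, -0.5]
width: 0.0225
```

Call:
move_arm --increments '[[[0.24, 0.08, -0.01, 0, 0, 0, 0], [0.24, 0.14, -0.01, 0, 0, 0, 0], [0.24, 0.14, -0.01, 0, 0, 0, 0], [0.24, -0.2, -0.01, 0, 0, 0, 0], [0.24, -0.5, -0.01, -0.3, 0, 0, 0], [0.24, -0.8, -0.2, -0.7, 0, 0, 0], [0.24, -1, -0.4, -1, 0, 0, 0], [0.24, -1, -0.5, -1, 0, 0, 0]]]'

```text
time: 9.9
tool_pos: [0.5489, 0.0673, 0.3113]
ee_rot: [3.133, 0.001, 1.573]
wrist_force: [0.9, 0.2, 0.9]
width: 0.0224
```

```bash
python3 look.py 7
```

```text
[0.54704602 0.06758842 0.3116346 ] [3.13441206e+00 9.76893880e-04 1.57291772e+00] [-1.43328677 -0.08197189  1.63788903] 9.95
[438. 360.] 498.0 [94 78 45] [ 0.703 -0.131  0.012]
[278. 360.] 2548.5 [94 76 44] [ 0.513 -0.129  0.012]
[136. 310.] 1092.5 [120 121 123] [ 0.357 -0.062  0.012]
[582. 315.] 7235.0 [55 56 58] [ 0.862 -0.069  0.012]
[ 46. 316.] 6713.0 [54 56 57] [ 0.256 -0.068  0.012]
[348. 266.] 1190.5 [102 103 104] [ 0.592 -0.008  0.012]
[275. 266.] 1208.5 [103 103 104] [ 0.513 -0.008  0.012]
[493. 112.] 2265.0 [206 195 185] [0.723 0.152 0.012]
[112.  77.] 493.0 [87 56 30] [0.371 0.181 0.012]
[70. 64.] 1911.5 [ 70 133 233] [0.335 0.191 0.012]
[168.  49.] 1324.0 [196 197 197] [0.425 0.205 0.012]
```

View pics/w7.png

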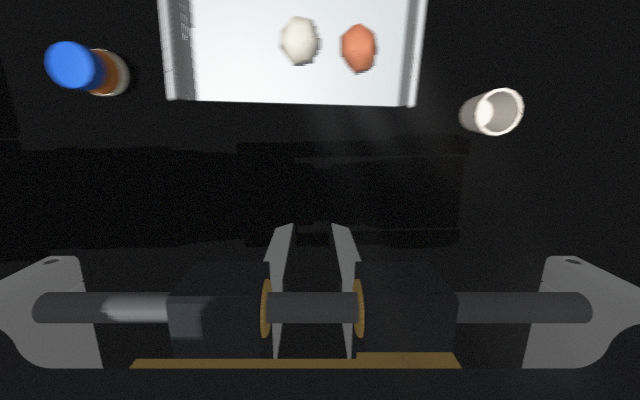

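Both are inside: grey at (299,41) and red at (358,48). Next is the sandy stone, so I'll go to about (0.444,-0.168).

Call:
move_arm --increments '[[[0.24, -1, -0.4, 0, 0, 0, 0], [0.24, -1, -0.4, 0, 0, 0, 0], [0.24, -1, -0.4, 0, 0, 0, 0], [0.24, -1, -0.4, 0, 0, 0, 0]]]'

```text
time: 10.28
tool_pos: [0.5077, -0.0333, 0.305]
ee_rot: [-3.14, 0.002, 1.571]
wrist_force: [-0.3, 0.6, 0.7]
width: 0.0226
```

Call:
move_arm --increments '[[[0.24, -1, -0.62, 0, 0, 0, 0], [0.24, -1, -0.62, 0, 0, 0, 0], [0.24, -1, -0.62, 0, 0, 0, 0], [0.24, -1, -0.62, 0, 0, 0, 0]]]'

```text
time: 10.62
tool_pos: [0.4457, -0.1335, 0.305]
ee_rot: [-3.14, 0.002, 1.571]
wrist_force: [0.0, 0.1, -0.1]
width: 0.0227
```

Call:
move_arm --increments '[[[0.24, -0.36, 0, 0, 0, 0, 0], [0.24, -0.36, 0, 0.2, 0, 0, 0], [0.24, -0.36, 0, 0.5, 0, 0, 0], [0.24, -0.36, 0, 0.8, 0, 0, 0], [0.24, -0.36, 0, 0.85, 0, 0, 0], [0.24, -0.36, 0, 0.85, 0, 0, 0]]]'

```text
time: 11.12
tool_pos: [0.4473, -0.1652, 0.2179]
ee_rot: [-3.136, -0.004, 1.577]
wrist_force: [-0.2, -0.5, -0.4]
width: 0.0226
```

```bash
python3 look.py 8
```

```text
[ 0.44804803 -0.16564126  0.22008792] [-3.13994992e+00 -1.47432407e-03  1.57701532e+00] [ 0.22892134  0.72105533 -0.86299478] 11.1667
[379. 145.] 411.0 [93 90 84] [ 0.49  -0.104  0.012]
[332. 167.] 4455.0 [255 255 255] [ 0.46  -0.119  0.012]
```

View pics/w8.png

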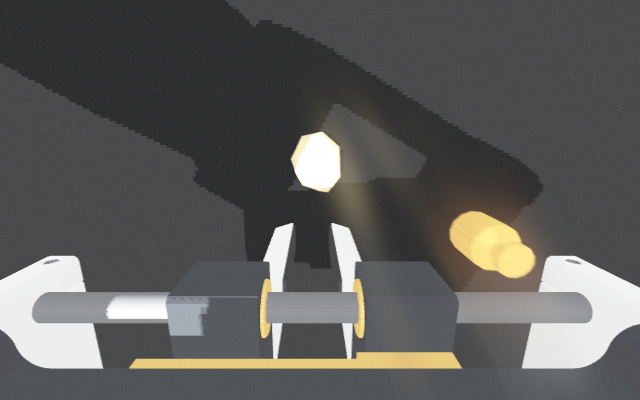

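Sandy is centred ahead at (317,161) and the brass weight is well to the right at (490,243). I'll lower and push.

Call:
move_arm --increments '[[[0.24, 0, 0.03, 0.14, 0, 0, 0], [0.24, 0, 0.03, 0.14, 0, 0, 0], [0.24, 0.1, 0.03, 0.14, 0, 0, 0], [0.24, 0.2, 0.04, 0.14, 0, 0, 0], [0.24, 0.3, 0.05, 0.14, 0, 0, 0], [0.24, 0.4, 0.06, 0.14, 0, 0, 0], [0.24, 0.5, 0.07, 0.14, 0, 0, 0], [0.24, 0.6, 0.08, 0.14, 0, 0, 0]]]'

```text
time: 11.83
tool_pos: [0.4555, -0.1051, 0.2073]
ee_rot: [3.14, 0.001, 1.577]
wrist_force: [0.6, -0.6, -0.8]
width: 0.0225
```

Call:
move_arm --increments '[[[0.24, 0.12, 0.01, 0, 0, 0, 0], [0.24, 0.24, 0.02, 0, 0, 0, 0], [0.24, 0.36, 0.03, 0, 0, 0, 0], [0.24, 0.48, 0.04, 0, 0, 0, 0], [0.24, 0.6, 0.05, 0, 0, 0, 0], [0.24, 0.72, 0.07, 0, 0, 0, 0], [0.24, 0.84, 0.08, 0, 0, 0, 0], [0.24, 0.95, 0.09, 0, 0, 0, 0]]]'

```text
time: 12.5
tool_pos: [0.4638, -0.0099, 0.2069]
ee_rot: [3.141, 0.0, 1.577]
wrist_force: [0.3, -1.5, 1.0]
width: 0.0227
```

Call:
move_arm --increments '[[[0.24, 0.12, 0.01, 0, 0, 0, 0], [0.24, 0.24, 0.02, 0, 0, 0, 0], [0.24, 0.36, 0.03, 0, 0, 0, 0], [0.24, 0.48, 0.04, 0, 0, 0, 0], [0.24, 0.6, 0.05, 0, 0, 0, 0], [0.24, 0.72, 0.07, 0, 0, 0, 0], [0.24, 0.84, 0.08, 0, 0, 0, 0], [0.24, 0.95, 0.09, 0, 0, 0, 0]]]'

```text
time: 13.17
tool_pos: [0.4721, 0.085, 0.2068]
ee_rot: [3.142, 0.0, 1.577]
wrist_force: [0.7, -0.4, 0.9]
width: 0.0223
```

```bash
python3 look.py 9
```

```text
[0.47220993 0.08637399 0.20678254] [ 3.14130029e+00 -1.92150533e-03  1.57771736e+00] [-0.31000566  1.46520467 -0.05593856] 13.2167
[315. 360.] 3477.0 [94 78 45] [ 0.476 -0.011  0.012]
[144. 310.] 766.0 [124 127 126] [0.356 0.031 0.012]
[582. 315.] 7348.0 [60 61 61] [0.665 0.029 0.012]
[ 46. 316.] 6754.0 [57 59 58] [0.286 0.026 0.012]
[348. 266.] 1229.0 [103 103 103] [0.498 0.065 0.012]
[298. 229.] 3401.5 [111  99  75] [0.464 0.092 0.012]
[89. 60.] 7134.0 [ 82 145 242] [0.347 0.192 0.012]
```

View pics/w9.png

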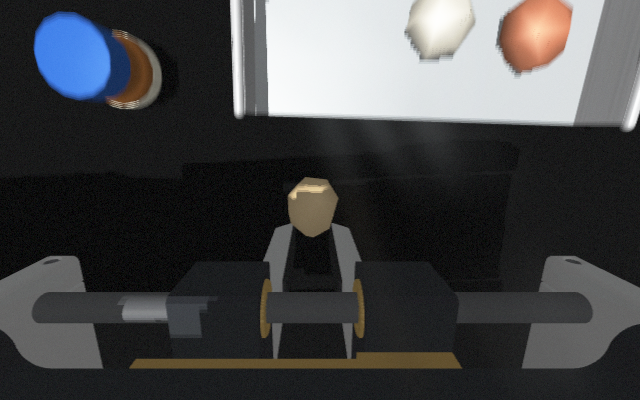

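Sandy is in the notch at (312,207), between the wall at column 250 and grey at column 405. I'll finish the push and retreat.

Call:
move_arm --increments '[[[0.24, 0.12, 0.01, 0, 0, 0, 0], [0.24, 0.24, 0.02, 0, 0, 0, 0], [0.24, 0.36, 0.03, 0, 0, 0, 0], [0.24, 0.48, 0.04, 0, 0, 0, 0], [0.24, 0.6, 0.06, 0, 0, 0, 0], [0.24, 0.72, 0.07, 0, 0, 0, 0], [0.24, 0.84, 0.08, 0, 0, 0, 0], [0.24, 0.93, 0.09, 0, 0, 0, 0]]]'

```text
time: 13.88
tool_pos: [0.4808, 0.1784, 0.2066]
ee_rot: [-3.142, -0.0, 1.577]
wrist_force: [0.0, -0.0, 0.2]
width: 0.0225
```

Call:
move_arm --increments '[[[0.24, 0.07, 0, 0, 0, 0, 0], [0.24, 0.1, 0, 0, 0, 0, 0], [0.24, 0.1, 0, 0, 0, 0, 0], [0.24, -0.2, 0, 0, 0, 0, 0], [0.24, -0.5, 0, -0.3, 0, 0, 0], [0.24, -0.8, 0, -0.7, 0, 0, 0], [0.24, -1, 0, -1, 0, 0, 0], [0.24, -1, 0, -1, 0, 0, 0]]]'

```text
time: 14.55
tool_pos: [0.4829, 0.0737, 0.314]
ee_rot: [3.129, 0.001, 1.572]
wrist_force: [1.8, 0.2, 0.7]
width: 0.0226
```

Call:
move_arm --increments '[[[0.24, -0.8, 0, -0.6, 0, 0, 0], [0.24, -0.8, 0, -0.6, 0, 0, 0], [0.24, -0.8, 0, -0.6, 0, 0, 0], [0.24, -0.8, 0, -0.6, 0, 0, 0], [0.24, -0.8, 0, -0.6, 0, 0, 0], [0.24, -0.8, 0, -0.6, 0, 0, 0]]]'

```text
time: 15.05
tool_pos: [0.4814, -0.0026, 0.3653]
ee_rot: [-3.139, -0.001, 1.576]
wrist_force: [-0.1, -0.2, -0.3]
width: 0.0222
```

```bash
python3 look.py 10; python3 - <<'E'
from h import *
from bench import robot
p,d=robot.snapshot("scene");cv2.imwrite("pics/scene1.png",p[:,:,::-1])
c=np.load("w10.npz");p=c["p"]
h=cv2.cvtColor(p,cv2.COLOR_RGB2HSV)
cv2.imwrite("pics/sat.png",h[:,:,1])
E
```

```text
[ 0.48139777 -0.00236081  0.36496111] [-3.13864939e+00 -1.01178411e-03  1.57710833e+00] [0.25182822 0.56840464 0.00988785] 15.1
[  5. 201.] 731.5 [ 79 110 108] [ 0.111 -0.021  0.012]
[542.  43.] 2090.5 [255 254 253] [0.724 0.155 0.012]
[197.  13.] 1196.0 [ 61 104 186] [0.362 0.181 0.012]
```

View pics/w10.png

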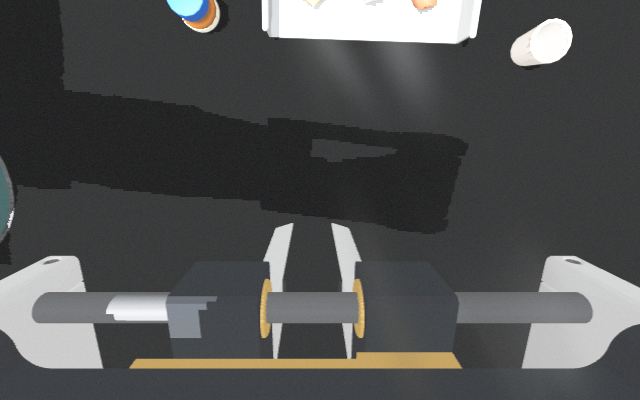

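View pics/scene1.png

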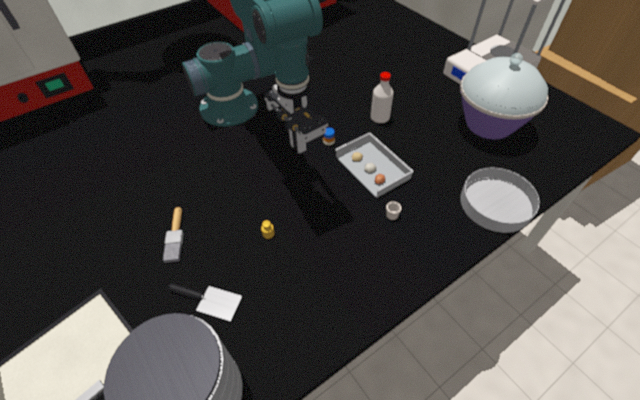

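The scene view shows all three stones in the pan at (357,156), (369,168) and (379,179), with everything else in place. I'll check the numbers from the top view.

```bash
python3 - <<'E'
from h import *
from bench import robot
c=robot.camera_params("top");p,d=robot.snapshot("top");print(robot.get_obs()["time"])
cv2.imwrite("pics/top2.png",cv2.resize(p[145:285,225:465,::-1],None,fx=3.3,fy=3.3,interpolation=cv2.INTER_NEAREST))
c0=np.load("top0.npz")
df=(np.abs(p.astype(int)-c0["p"]).max(2)>25).astype(np.uint8)
df[:,:236]=0;df[:,281:]=0;df[:180]=0;df[245:]=0
df=cv2.morphologyEx(df,cv2.MORPH_OPEN,np.ones((3,3)))
e=np.array(ray(c,(280.5,212),0))
for k in cv2.findContours(df,0,1)[0]:
    M=cv2.moments(k)
    if M['m00']<8: continue
    u=(M['m10']/M['m00'],M['m01']/M['m00']);print(np.round(u,1),M['m00'],np.round(ray(c,u,.012),3))
print(e)
E
```

```text
15.2
[264.2 228. ] 75.0 [0.481 0.207 0.012]
[265.7 208.4] 27.5 [0.549 0.203 0.012]
[265.8 195.3] 76.5 [0.594 0.204 0.012]
[0.53720329 0.15299695 0.        ]
```

View pics/top2.png

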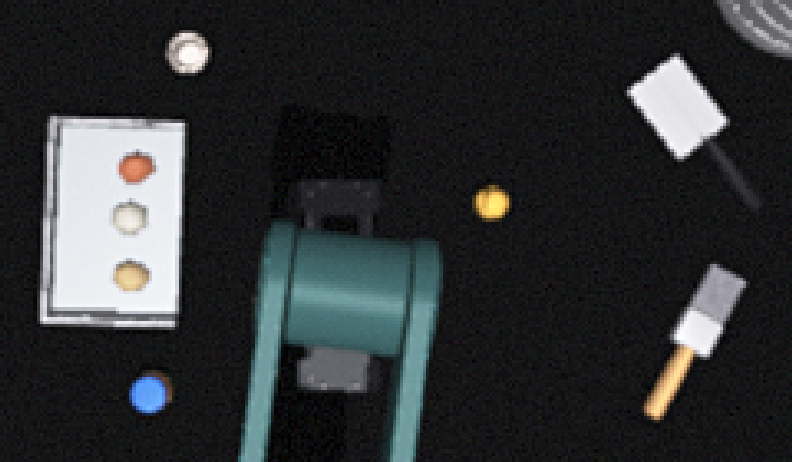

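The stone centres are at y of about 0.204–0.214 against the open edge at about 0.153–0.158. That puts them 45 mm or more inside, and the other things are unmoved. Handing in.

```bash
python3 -c "
from bench import robot
print(robot.close_job())"
```

```text
the job is handed in; nothing more can be done
None
```

All three stones are inside the pan and the job is handed in, finished at about 15 s of the 67 s allowed. I swept grey first, then red, then sandy, pushing each along the bench in the notch between the part-closed fingertips. Then I lifted the gripper clear of everything.

- **Stones:** In the last top and scene pictures the stone middles are at about (0.48, 0.207), (0.55, 0.203) and (0.594, 0.204). That is about 45–50 mm in from the open edge and clear of the walls. The grey stone's outline was only partly detected in the final top view, so its figure is approximate. The wrist view taken after its push had it at about (0.54, 0.21), also well inside.
- **Other things:** The crucible, weight, jar, spatula and brush look unmoved in the top view, and the wash bottle in the scene view. I compared these by eye rather than measuring.
- **Forces:** The force readings at the end of each move stayed under about 3 N. No check failed.

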